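# Draw up the milk frother's plunger

### The job

The milk frother on the table hob has finished heating: slide it along the glass, without lifting or tipping it, from the large cooking zone to the small one, so that its base stands wholly inside the small ring. Then pull its plunger straight up through the lid by half its travel, so that about 40 mm of bare rod shows, without lifting the pot off the glass or running the plunger up to its stop, and finish there, still holding the plunger up by its knob with the gripper, ready to pump. Leave the other things on the worktop where they are.

Things in the scene. Friction and masses are not known exactly. Their poses are not given: they have to be found in the camera images.
- hob: table hob with two cooking zones, a black glass slab on a grey tray, 250 mm deep (x) by 440 mm wide (y), its level top 45 mm above the worktop; fixed. Origin: centre of its underside on the worktop; x points to its back, y to its left end, z up. Touch controls (flat, no use here) run along its front edge.
- large_zone: thin flat ring, 170 mm across, printed on the hob's glass: the large zone, on which the frother starts. Origin: its centre, on the glass. It may be the left or the right one; the two centres lie 210 mm apart.
- small_zone: thin flat ring, 120 mm across, printed on the glass: the small zone, empty at the start. Origin: its centre, on the glass.
- frother: loose steel stovetop milk frother: a closed round pot, 90 mm across at the base, 83 mm at the lid, 116 mm high to the lid's edge, about 0.75 kg (0.6 to 1 kg). Origin: centre of its underside; z up; its black handle points to its -x, a small spout to its +x. The lid is fixed to the pot and carries an upright guide sleeve for the plunger's rod in its middle.
- handle_top (a point): top of the frother's black handle, 103 mm above the pot's base and 81 mm from the pot's axis; axes as the frother's. The handle is an upright bar, 16 mm wide (frother's y) and 12 mm thick (frother's x), reaching down to 37 mm above the base; a level arm of the same 16 mm width joins its top 12 mm to the pot.
- guide_top (a point): centre of the top face of the guide sleeve on the frother's lid, 140 mm above the pot's base; axes as the frother's. The sleeve is 21 mm across and stands 17 mm above the lid; its bore is 9 mm wide and 34 mm long.
- plunger: loose plunger, 0.14 kg: an 8 mm steel rod through the lid's bore, a disc inside the pot, a black knob on top. Origin: underside of the knob on the rod's axis; z up along the rod. At first it is fully down, origin at guide_top. Its height above guide_top is the length of bare rod that shows; at 82 mm the disc meets the lid (upper stop). Let go, it drops by its own weight.
- knob (a point): centre of the plunger's knob, 15 mm above its underside; the knob is an upright round black cylinder 28 mm across and 30 mm high, free all round.
- mug: small green and white mug, 64 x 89 x 48 mm, beside the hob; a bystander. Origin: centre of its underside.
- teaspoon: teaspoon, 133 mm long, lying on the worktop; a bystander. Origin: its middle, underside.
- fork: fork, 198 mm long, lying on the worktop; a bystander. Origin: its middle, underside.
- glass: clear drinking glass, 81 mm across, 92 mm high; a bystander. Origin: centre of its underside.
- steel_bottle: white drinking bottle, 84 mm across, 316 mm high; a bystander. Origin: centre of its underside.
- lighter: red gas lighter, 80 mm long, lying on the worktop; a bystander. Origin: its middle, underside.
- clothes_peg: wooden clothes peg, 72 mm long, lying on the worktop; a bystander. Origin: its middle, underside.

How it is judged:
On the way, in this order (a step that is already met when the one before it is completed fails the run):
1. the frother stands inside the small ring, plunger still down (horizontal distance between frother and small_zone below 0.015 m and linear speed of frother below 0.02 m/s and z of plunger in the frame of guide_top below 0.008 m), for 0.2 s.
2. the plunger is drawn up half its travel by the gripper (z of plunger in the frame of guide_top between 0.03 and 0.05 m and contact force between the fingers and plunger above 1 N), for 0.2 s.
At the end, for the whole second after the job is handed in: The frother stands flat and at rest on the glass (within 3 mm, 0.04 rad), its axis within 15 mm of the small zone's centre; 30 to 50 mm of rod shows between sleeve and knob, within 0.06 rad of the sleeve's line, held still by the fingers alone, which do not touch the pot (all of step 2 and horizontal distance between frother and small_zone below 0.015 m and z of frother in the frame of hob below 0.048 m and angle between frother's own z axis and vertical below 0.04 rad and linear speed of each of frother, plunger below 0.02 m/s and contact force between the fingers and frother below 0.5 N and angle between the z axis of plunger and the z axis of frother, either way round below 0.06 rad); the arm keeps its last pose, push and grip.
It fails at once if the frother is lifted more than 6 mm off the glass (z of frother in the frame of hob above 0.051 m).
It fails at once if the frother is tipped by more than 0.15 rad (angle between frother's own z axis and vertical above 0.15 rad).
It fails at once if the plunger is run up to its stop (z of plunger in the frame of guide_top above 0.075 m).
It fails at once if a bystander is moved by more than 30 mm (distance of any of mug, teaspoon, fork, glass, steel_bottle, lighter, clothes_peg from where it was at the start of the episode above 0.03 m).
It also fails if it takes over 61 s, if anything falls off the work surface, if the arm or the gripper's body presses on something with over 40 N, if the wrist force passes 120 N, or if a joint passes its speed limit or range.

### The arm

A 6-joint arm with a two-finger parallel gripper is mounted at the origin on a cart in front of the work surface, level with it; the furniture and walls round the work are solid. World frame = base frame: x ahead of the robot, y to its left, z up, the work surface at z = 0. Lengths are in m, angles in rad, forces in N, time in s.
With the tool pointing down it reaches from about 0.3 to 0.875 m from the base axis. Payload 6.4 kg.
Tool frame: the origin (TCP) lies at the very end of the fingers, on their centre line; the grasp point (between the pads) lies 19 mm behind it; z points along the fingers, y is the line along which they close (so a half turn about z gives the same grasp; the last joint's range is limited). The gripper opens to 85 mm and grips with 20 to 120 N. Pads are 22 mm wide; open, the fingers measure 114 mm over their backs; the gripper's body (76 mm by 85 mm) begins 54 mm behind the grasp point. The pads swing forward as they close: fully open they stand 13 mm farther back than shut.
Start: joints at [1.007, 0.181, 1.607, -0, 1.354, -0.206], TCP at [0.201, 0.539, 0.231] pointing down, gripper open.
Joint ranges: [-2.99, 2.99], [-0.89, 2.07], [0.3, 2.58], [-1.14, 4.28], [0, 2.63], [-3.12, 3.12]. Speed limits (rad/s): [2.57, 2.57, 3.01, 3.14, 3.14, 3.14].

### API

Orientations are given as a unit quaternion [w, x, y, z].
In Python, from bench import ctrl gives the robot as it stands.
- The arm moves only by the tool jog_arm, never from a script. Its argument "series" is a list that holds one entry, the list of rows, each a list of 7 numbers: the shift along the tool's x, y, z in mm, then the turn, a rotation vector about the tool's x, y, z in rad, then the finger opening in mm, from 0 to 85.4. In form: [[[tx, ty, tz, rx, ry, rz, gripper], ...]]. A call has exactly 10 rows; each row shifts and turns the commanded pose from where the row before left it, along the tool's axes as they then stand; what a row does not reach is not made up. A row lasts 1/10 s, in which the tool goes at most 50 mm and 8.59 degrees, less where a joint would pass 70% of its speed; a pose out of reach is approached as far as the arm can. A call with a gripper value outside its range is refused whole. The fingers move at their own pace and stop on an object; the grip force is fixed at half the most. Time passes only in rows, so rows that do not move let the fingers close, or fill a call up. It gives the time, the measured TCP pose, the force, the opening and the grip force at its end, in the units of the state.
- ctrl.get_obs(): the state, without advancing time (a new reading comes with each control period).
- ctrl.camera(name): name is "scene" or "top" or "wrist"; returns a dict with "frame" (400x640x3 uint8, blue, green, red), "z_map" (400x640 float32, m along the optical axis (not along the pixel's ray), 0 where there is no reading), "fx", "fy", "cx", "cy" (pixels), "k1" (the pictures are not rectified: a ray, as slopes to the right and down, at radius r is drawn at 1 + k1 r^2 times it, then the intrinsics apply), "xyz" and "rotation" of the camera in the world. Camera axes: x right, y down, z forward; pixel columns grow to the right and rows downward; lengths in m; the calibration is good to about 2 mm. A picture is of the moment at which its call begins.
- ctrl.hand_in(): hands the job in; it is judged then, once.
The state is a dict: "time_s": time; "q": joint angles; "dq": joint speeds; "joint_efforts": joint torques, N m; "eef_pos": TCP position; "eef_rot": TCP orientation; "wrist_force": force on the tool from outside, world axes, zero at the start; "torque": the same for the moment, N m; "opening": opening from 0.0 (shut) to 1.0 (fully open); "grasp_force": force on a finger pad.
Only numpy, scipy, OpenCV 4.12 (cv2) and the standard library are available. Lean on these libraries where they do the work, as an engineer would, in place of code of your own. Each camera call takes 0.05 s, during which the arm holds its last target. There are 200 camera calls.

## Working session

There is one attempt and no reset: what is moved stays moved. The work goes in short steps, Python scripts to look and compute and a tool call to move; the robot and the scene stay as the last step left them, time stands still between calls to the robot, and variables do not carry over. Pictures are saved under pics/ and viewed, at most 10 in all, crops included, and the job is handed in when it is done.

Besides the shell and the picture viewer there is one more tool, called after ">>>" as name([rows], argument=value, ...), one row to a line, values as JSON. jog_arm: Moves the arm, as the interface text tells. Its arguments: {"type":"object","properties":{"series":{"type":"array"}},"required":["series"]}

```bash
mkdir -p pics
cat > h.py <<'E'
import numpy as np, cv2, pickle
from bench import ctrl
from scipy.spatial.transform import Rotation as R
def rot(c):
    r=np.array(c["rotation"],float)
    return r if r.shape==(3,3) else R.from_quat(r[[1,2,3,0]]).as_matrix()
def ray(c,u,v):
    x=(np.asarray(u,float)-c["cx"])/c["fx"]; y=(np.asarray(v,float)-c["cy"])/c["fy"]
    a,b=x.copy(),y.copy()
    for _ in range(10):
        s=1+c["k1"]*(a*a+b*b); a=x/s; b=y/s
    return np.stack([a,b,np.ones_like(a)],-1)@rot(c).T
def cloud(c):
    v,u=np.mgrid[:400,:640]
    return ray(c,u,v)*c["z_map"][...,None]+np.array(c["xyz"])
def onz(c,u,v,z):
    d=ray(c,u,v); o=np.array(c["xyz"]); return o+d*((z-o[2])/d[...,2])[...,None]
def tri(c1,p1,c2,p2):
    A=[];b=[]
    for c,p in((c1,p1),(c2,p2)):
        d=ray(c,*p); d/=np.linalg.norm(d); M=np.eye(3)-np.outer(d,d); A.append(M); b.append(M@np.array(c["xyz"]))
    return np.linalg.lstsq(np.vstack(A),np.hstack(b),rcond=None)[0]
def snap(n,tag):
    c=ctrl.camera(n); pickle.dump(c,open(f"{tag}.pkl","wb")); cv2.imwrite(f"pics/{tag}.png",c["frame"]); return c
E
python3 - <<'E'
from h import *
for n in("scene","top"):
    c=snap(n,n+"0"); print(n,c["xyz"],c["rotation"],c["fx"],c["k1"])
print(ctrl.get_obs())
E
```

```text
scene [-0.08945286  0.60032736  1.23965663] [ 0.10887882 -0.27673626  0.89848734 -0.32292869] 410.2268840330947 -0.05794675081585835
top [ 0.38536787 -0.1731309   1.4464068 ] [-0.03070063  0.71021409 -0.70319206  0.01320375] 374.1900610719079 -0.018453827565893637
{'time_s': 0.1, 'q': array([ 1.00669421e+00,  1.81466847e-01,  1.60792537e+00, -6.77830221e-06,
        1.35379190e+00, -2.06310311e-01]), 'dq': array([ 0.00113296, -0.00161061, -0.00274559, -0.00103338,  0.0013076 ,
       -0.00061567]), 'joint_efforts': array([ 8.44434944e-04, -4.45877230e+01, -3.52238345e+01, -3.50293567e-04,
        4.19135540e-03,  1.85831630e-05]), 'eef_pos': array([0.20108534, 0.53815575, 0.2304658 ]), 'eef_rot': array([-2.95929331e-04,  1.77942429e-01,  9.84040578e-01, -7.38663514e-04]), 'wrist_force': array([-0.64954582,  0.47601992,  0.1798998 ]), 'torque': array([ 0.02826137, -0.03927074,  0.02071261]), 'grasp_force': 0.0, 'opening': 1.0026979651451937}
```

View pics/top0.png

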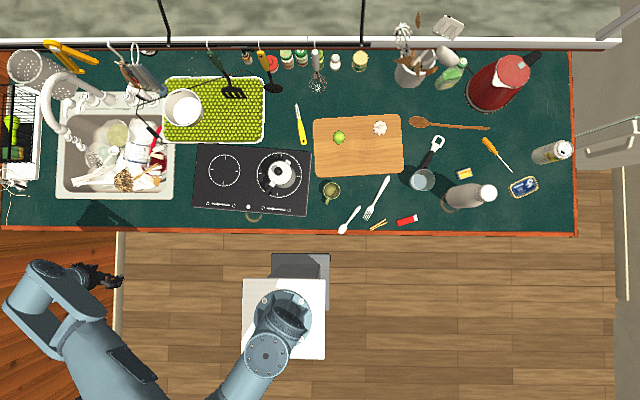

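View pics/scene0.png

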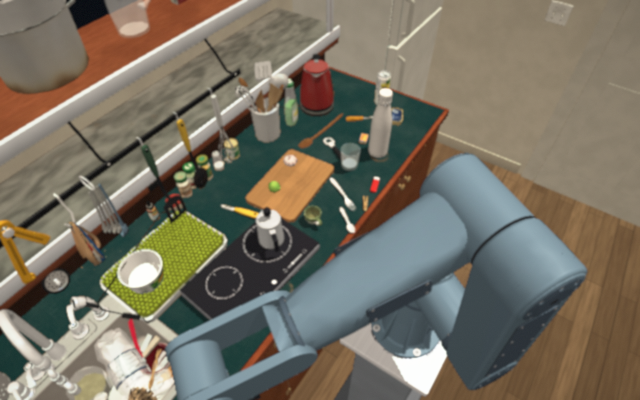

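The top view shows the hob at u 195–312, v 143–215, with the frother on the right-hand large zone near (281,174) and the small ring near (225,170). The scene view has the frother near (269,230) and the small ring near (225,282). Next I'll zoom both views and make a height segmentation.

Run:
```python
from h import *
t=pickle.load(open("top0.pkl","rb")); s=pickle.load(open("scene0.pkl","rb"))
a=cv2.resize(t["frame"][138:222,190:320],None,fx=6,fy=6,interpolation=cv2.INTER_CUBIC)[:504]
cv2.imwrite("pics/tz.png",a)
b=cv2.resize(s["frame"][190:310,170:325],None,fx=5,fy=5,interpolation=cv2.INTER_CUBIC)[:600]
cv2.imwrite("pics/sz.png",b)
for n,c in(("top",t),("scene",s)):
    P=cloud(c); 
    print(n,"centre cam pts", P[171,225] if n=="top" else P[282,225])
    m=(c["z_map"]>0)&(P[...,0]>.25)&(P[...,0]<.65)&(P[...,1]>-.2)&(P[...,1]<.35)
    for lo,hi in((.165,.25),(.15,.165),(.13,.144),(.04,.05)):
        k=m&(P[...,2]>lo)&(P[...,2]<hi); q=P[k]
        if len(q): print(lo,hi,len(q),q.min(0).round(3),q.max(0).round(3),np.median(q,0).round(4))
```

```text
top centre cam pts [0.55841342 0.22636763 0.04057123]
0.165 0.25 263 [ 0.503 -0.036  0.165] [0.576 0.041 0.22 ] [ 0.5384 -0.0014  0.1684]
0.15 0.165 213 [ 0.469 -0.039  0.15 ] [0.585 0.053 0.165] [ 0.5348 -0.0046  0.1624]
0.13 0.144 31 [ 0.467 -0.04   0.13 ] [0.555 0.054 0.144] [ 0.5025 -0.0147  0.1391]
0.04 0.05 5940 [ 0.394 -0.197  0.04 ] [0.65  0.349 0.05 ] [0.5179 0.137  0.0448]
scene centre cam pts [0.55680479 0.22448415 0.0444083 ]
0.165 0.25 263 [ 0.501 -0.033  0.165] [0.576 0.041 0.218] [0.5335 0.0064 0.1682]
0.15 0.165 174 [ 0.48  -0.038  0.15 ] [0.584 0.048 0.165] [0.5248 0.0203 0.1623]
0.13 0.144 64 [ 0.467 -0.027  0.13 ] [0.568 0.056 0.144] [0.505  0.0368 0.137 ]
0.04 0.05 5883 [ 0.392 -0.199  0.04 ] [0.65  0.343 0.05 ] [0.5207 0.1456 0.0445]
```

View pics/tz.png

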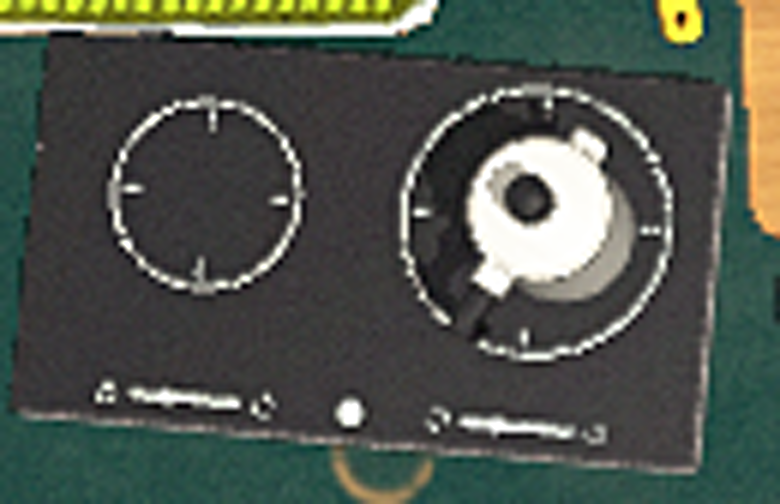

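View pics/sz.png

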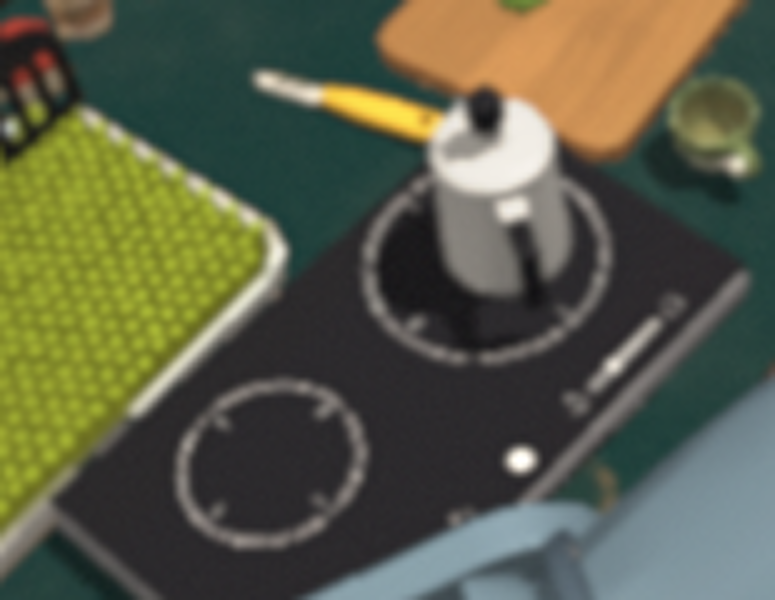

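Run:
```python
from h import *
from scipy.optimize import least_squares
t=pickle.load(open("top0.pkl","rb")); s=pickle.load(open("scene0.pkl","rb"))
T=lambda x,y:(190+(x+.5)/6-.5,138+(y+.5)/6-.5); S=lambda x,y:(170+(x+.5)/5-.5,190+(y+.5)/5-.5)
for n,a,b in(("knobtop",(528,197),(484,97)),("small",(206,193),(272,464)),("large",(537,222),(487,258)),("spout",(590,145),None),("handlearm outer",(487,285),(516,222))):
    if b: print(n,tri(t,T(*a),s,S(*b)).round(4))
for n,p in(("small",(206,193)),("large",(537,222))):print(n,onz(t,*T(*p),.045))
for n,p in(("spout",(590,145)),("arm",(490,280)),("lid",(540,208))):print(n,onz(t,*T(*p),.155))
def circ(c,ctr,r0,n):
    g=cv2.cvtColor(c["frame"],cv2.COLOR_BGR2GRAY)
    v,u=np.mgrid[:400,:640]; Q=onz(c,u,v,.045)[...,:2]; d=np.linalg.norm(Q-ctr,axis=-1)
    k=(abs(d-r0)<.012)&(g>110); q=Q[k]; w=g[k].astype(float)
    f=least_squares(lambda p:(np.hypot(*(q-p[:2]).T)-p[2])*np.sqrt(w),[*ctr,r0],loss="soft_l1",f_scale=.02); print(n,len(q),f.x.round(4))
for n,c in(("top",t),("scene",s)):
    circ(c,np.array([.557,.225]),.06,n+" small")
circ(t,onz(t,*T(537,222),.045)[:2],.085,"top large")
```

```text
knobtop [5.394e-01 4.000e-04 2.114e-01]
small [0.5609 0.2283 0.0438]
large [0.5448 0.0181 0.0456]
handlearm outer [0.4957 0.0329 0.1437]
small [0.56261423 0.22939113 0.045     ]
large [0.54574089 0.01875113 0.045     ]
spout [ 0.57836607 -0.02640627  0.155     ]
arm [0.49915673 0.03042261 0.155     ]
lid [0.54133353 0.00208826 0.155     ]
top small 126 [0.5617 0.2294 0.0591]
scene small 95 [0.5606 0.2268 0.0592]
top large 174 [0.546  0.0197 0.0841]
```

>>> jog_arm([
  [[-30,-26,-3,0,0,0,85],[-30,-26,-3,0,0,0,85],[-30,-26,-3,0,0,0,85],[-30,-26,-3,0,0,0,85],[-30,-26,-3,0,0,0,85],[-30,-26,-3,0,0,0,85],[-30,-26,-3,0,0,0,85],[-30,-26,-3,0,0,0,85],[-30,-26,-3,0,0,0,85],[-30,-26,-3,0,0,0,85]],
])

```text
time_s: 1.1
eef_pos: [0.3916, 0.1885, 0.2612]
eef_rot: [-0.0, 0.178, 0.984, -0.0]
wrist_force: [1.1, 0.0, 0.4]
opening: 0.993
grasp_force: 0.0
```

>>> jog_arm([
  [[-30,-25,0,0,0,0,85],[-30,-25,0,0,0,0,85],[-20,-15,0,0,0,0,85],[-12,-10,0,0,0,0,85],[0,0,0,0,0,0.135,85],[0,0,0,0,0,0.134,85],[0,0,0,0,0,0,85],[0,0,0,0,0,0,85],[0,0,0,0,0,0,85],[0,0,0,0,0,0,85]],
])

```text
time_s: 2.1
eef_pos: [0.4511, 0.0878, 0.2613]
eef_rot: [-0.0, 0.307, 0.952, 0.0]
wrist_force: [-0.2, 0.6, -0.7]
opening: 0.995
grasp_force: 0.0
```

Run:
```python
from h import *
c=snap("wrist","w1"); o=ctrl.get_obs(); print(o["time_s"],o["eef_pos"],o["eef_rot"],c["xyz"],c["fx"],c["k1"]); print(rot(c).round(3))
```

```text
2.15 [0.45113713 0.08777857 0.26131431] [1.77423882e-05 3.07490587e-01 9.51551122e-01 1.89237427e-05] [0.39471982 0.12789428 0.40436524] 283.8893247341355 -0.030883111441410722
[[ 0.584  0.781  0.222]
 [ 0.812 -0.562 -0.16 ]
 [-0.     0.273 -0.962]]
```

View pics/w1.png

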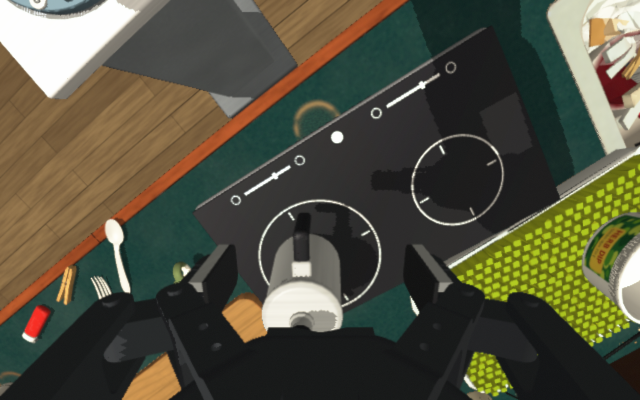

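The wrist view shows the pot at the bottom centre, with the handle pointing away from it (black bar around (301,238), steel arm (301,268)). The small ring is at (458,180). I'll measure the handle by depth and refit the ring.

Run:
```python
from h import *
from scipy.optimize import least_squares
c=pickle.load(open("w1.pkl","rb")); P=cloud(c)
g=cv2.cvtColor(c["frame"],cv2.COLOR_BGR2GRAY)
for v in range(205,290,6): 
    r=[u for u in range(280,325) if P[v,u,2]>.07 and c["z_map"][v,u]>0]
    if r: print(v,r[0],r[-1],P[v,(r[0]+r[-1])//2].round(4),g[v,301])
v,u=np.mgrid[:400,:640]; Q=onz(c,u,v,.045)[...,:2]; ctr=np.array([.561,.228]); d=np.linalg.norm(Q-ctr,axis=-1)
k=(abs(d-.06)<.012)&(g>110); q=Q[k]
f=least_squares(lambda p:np.hypot(*(q-p[:2]).T)-p[2],[*ctr,.06],loss="soft_l1",f_scale=.002); print("small",len(q),f.x.round(4))
m=(c["z_map"]>0)&(P[...,2]>.135)&(P[...,2]<.155)&(u>285)&(u<318)&(v<280)&(v>200); q=P[m]; print(len(q),q.min(0),q.max(0),np.median(q,0))
```

```text
217 298 310 [0.4704 0.051  0.1026] 18
223 296 310 [0.4699 0.0515 0.1238] 18
229 295 309 [0.4701 0.0512 0.1398] 16
235 293 309 [0.4722 0.0491 0.1481] 56
241 294 314 [0.4787 0.048  0.1491] 46
247 285 324 [0.4836 0.0443 0.1496] 46
253 280 324 [0.4882 0.0383 0.1481] 47
259 280 324 [0.4934 0.0345 0.1484] 46
265 280 324 [0.4982 0.031  0.1499] 237
271 280 324 [0.5032 0.0273 0.1507] 237
277 280 324 [0.5081 0.0237 0.1519] 98
283 280 324 [0.5084 0.0244 0.163 ] 219
289 280 324 [0.5121 0.0219 0.1663] 241
small 647 [0.562  0.2273 0.0591]
1013 [0.46664554 0.00710646 0.13509751] [0.51944817 0.0555749  0.15496945] [0.49280604 0.035292   0.14864955]
```

>>> jog_arm([
  [[-20,-9,0,0,0,0,85],[-22.7,-9.9,0,0,0,0,85],[0,0,10,0,0,0,85],[0,0,25,0,0,0,85],[0,0,30,0,0,0,85],[0,0,30,0,0,0,60],[0,0,30,0,0,0,60],[0,0,22,0,0,0,60],[0,0,10,0,0,0,50],[0,0,0,0,0,0,40]],
])

```text
time_s: 3.15
eef_pos: [0.4733, 0.0477, 0.1029]
eef_rot: [-0.002, 0.308, 0.951, -0.0]
wrist_force: [-0.3, -0.7, 0.6]
opening: 0.469
grasp_force: 0.0
```

Run:
```python
from h import *
c=snap("wrist","w2"); o=ctrl.get_obs(); print(o["eef_pos"],o["eef_rot"],o["wrist_force"],o["opening"])
```

```text
[0.47441059 0.04751863 0.10418391] [-4.93148564e-04  3.08063516e-01  9.51365664e-01 -2.19319368e-05] [ 0.47853566 -0.47529728  0.28772967] 0.46933088669945144
```

View pics/w2.png

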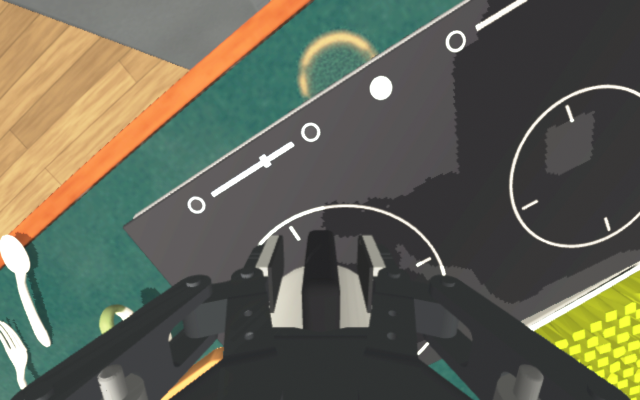

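The handle (around (320,265)) is centred between the fingers at (270,262) and (371,262). Closing now.

>>> jog_arm([
  [[0,0,0,0,0,0,20],[0,0,0,0,0,0,12],[0,0,0,0,0,0,5],[0,0,0,0,0,0,5],[0,0,0,0,0,0,5],[0,0,0,0,0,0,5],[0,0,0,0,0,0,5],[0,0,0,0,0,0,5],[0,0,0,0,0,0,5],[0,0,0,0,0,0,5]],
])

```text
time_s: 4.2
eef_pos: [0.4758, 0.0471, 0.1058]
eef_rot: [0.001, 0.308, 0.951, 0.0]
wrist_force: [-1.2, 0.9, 6.8]
opening: 0.18
grasp_force: 58.7
```

Run:
```python
from h import *
o=ctrl.get_obs(); print(o["eef_pos"],o["eef_rot"],o["wrist_force"],o["torque"])
r=R.from_quat(np.array(o["eef_rot"])[[1,2,3,0]])
c=snap("top","t2"); P=cloud(c); k=(P[...,2]>.195)&(P[...,2]<.23)&(abs(P[...,0]-.54)<.03)&(abs(P[...,1])<.03); print(np.median(P[k],0),k.sum())
print("tool shift mm to (.5613,.2277) from axis .540,.001", r.inv().apply([21.3,226.7,0]))
h=r.apply([1,0,0]); print("axis from tool", np.array(o["eef_pos"])[:2]-.081*h[:2])
```

```text
[0.47578066 0.04711185 0.10577598] [1.25657277e-03 3.08248311e-01 9.51305070e-01 2.54113912e-04] [-1.17423438  0.91836928  6.7583249 ] [0.01170165 0.30665558 0.05954037]
[5.38523874e-01 1.29118248e-04 2.11633411e-01] 56
tool shift mm to (.5613,.2277) from axis .540,.001 [ 1.15702128e+02  1.96111186e+02 -1.17532636e-02]
axis from tool [ 5.41387648e-01 -3.92786120e-04]
```

>>> jog_arm([
  [[0,0,-1.5,0,0,0,5],[2,3.4,0,0,0,0,5],[4,6.7,0,0,0,0,5],[6,10.1,0,0,0,0,5],[6,10.1,0,0,0,0,5],[6,10.1,0,0,0,0,5],[6,10.1,0,0,0,0,5],[6,10.1,0,0,0,0,5],[6,10.1,0,0,0,0,5],[4,6.7,0,0,0,0,5]],
])

```text
time_s: 5.25
eef_pos: [0.4829, 0.138, 0.1058]
eef_rot: [0.0, 0.308, 0.951, -0.0]
wrist_force: [-2.2, -5.4, 1.0]
opening: 0.18
grasp_force: 59.4
```

Run:
```python
from h import *
o=ctrl.get_obs(); print(o["eef_pos"],o["eef_rot"],o["wrist_force"],o["torque"])
c=snap("top","t3"); P=cloud(c); k=(P[...,2]>.195)&(P[...,2]<.23)&(abs(P[...,0]-.55)<.04)&(P[...,1]>0)&(P[...,1]<.15); print(np.median(P[k],0),k.sum())
```

```text
[0.48288292 0.13802703 0.10582693] [ 4.24011199e-06  3.07926814e-01  9.51410047e-01 -2.13294634e-05] [-2.24067368 -5.4141502   0.96661967] [-0.92617755 -0.08911453 -0.38437825]
[0.54529397 0.08976516 0.2112066 ] 57
```

>>> jog_arm([
  [[6,10.2,0,0,0,0,5],[6,10.2,0,0,0,0,5],[6,10.2,0,0,0,0,5],[6,10.2,0,0,0,0,5],[6,10.2,0,0,0,0,5],[6,10.2,0,0,0,0,5],[6,10.2,0,0,0,0,5],[6,10.2,0,0,0,0,5],[6,10.2,0,0,0,0,5],[6,10.2,0,0,0,0,5]],
])

```text
time_s: 6.3
eef_pos: [0.494, 0.255, 0.1058]
eef_rot: [-0.0, 0.308, 0.951, -0.0]
wrist_force: [-0.6, -5.8, 2.6]
opening: 0.175
grasp_force: 59.6
```

>>> jog_arm([
  [[4.5,8,0,0,0,0,5],[3,5.5,0,0,0,0,5],[2,3.5,0,0,0,0,5],[0,0,0,0,0,0,5],[0,0,0,0,0,0,5],[0,0,0,0,0,0,5],[0,0,0,0,0,0,5],[0,0,0,0,0,0,5],[0,0,0,0,0,0,5],[0,0,0,0,0,0,5]],
])

```text
time_s: 7.3
eef_pos: [0.4962, 0.2743, 0.1058]
eef_rot: [-0.0, 0.308, 0.951, 0.0]
wrist_force: [-2.7, 1.9, 3.0]
opening: 0.179
grasp_force: 59.6
```

Run:
```python
from h import *
o=ctrl.get_obs(); print(o["eef_pos"],o["eef_rot"],o["wrist_force"],o["torque"])
c=snap("top","t4"); P=cloud(c); k=(P[...,2]>.195)&(P[...,2]<.23)&(abs(P[...,0]-.56)<.04)&(P[...,1]>.18)&(P[...,1]<.28); print(np.median(P[k],0),k.sum())
w=snap("wrist","w4"); s=snap("scene","s4")
a=cv2.resize(c["frame"][138:222,180:320],None,fx=4,fy=4,interpolation=cv2.INTER_CUBIC)
b=cv2.resize(s["frame"][210:330,150:290],None,fx=4,fy=4,interpolation=cv2.INTER_CUBIC)[:264]
a=a[:336];out=np.zeros((600,800,3),np.uint8); out[:336,:560]=a; out[336:600,:560]=b; out[:150,560:]=cv2.resize(w["frame"],(240,150)); cv2.imwrite("pics/m4.png",out)
```

```text
[0.49617518 0.27429893 0.10584983] [-2.05493229e-04  3.08249277e-01  9.51305575e-01  2.11990576e-04] [-2.67129135  1.87142595  2.99235789] [ 0.2014272   0.23281182 -0.08923685]
[0.55931505 0.22545961 0.21243682] 59
```

View pics/m4.png

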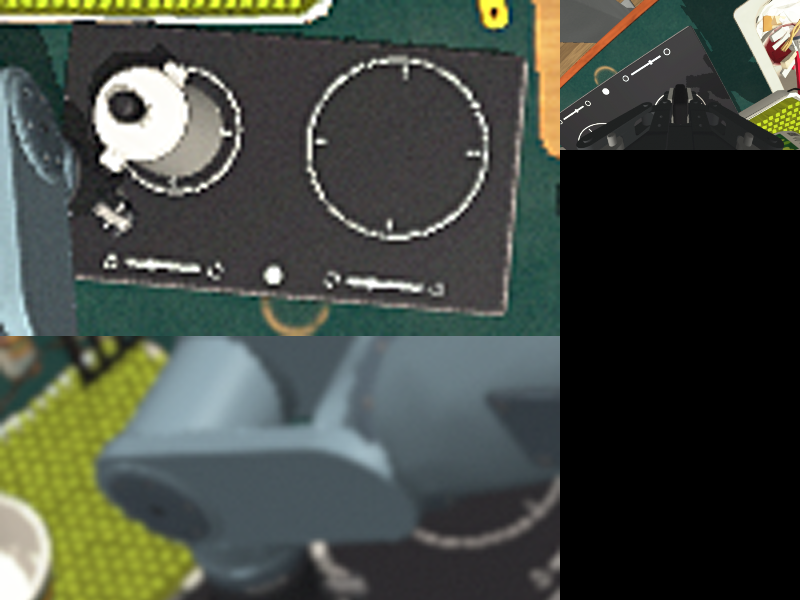

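The pot stands inside the small ring, with the base edge around (220,150) inside the ring's right side and the knob at (127,104). Releasing now, then rising and backing off to look at the knob.

>>> jog_arm([
  [[0,0,0,0,0,0,25],[0,0,0,0,0,0,40],[0,0,0,0,0,0,50],[0,0,0,0,0,0,60],[0,0,0,0,0,0,60],[0,0,0,0,0,0,60],[0,0,-10,0,0,0,60],[0,0,-20,0,0,0,60],[0,0,-20,0,0,0,60],[0,0,-20,0,0,0,60]],
])

```text
time_s: 8.45
eef_pos: [0.4965, 0.274, 0.1773]
eef_rot: [0.0, 0.308, 0.951, 0.0]
wrist_force: [0.2, 0.1, 0.4]
opening: 0.704
grasp_force: 0.0
```

>>> jog_arm([
  [[0,0,-20,0,0,0,60],[0,0,-20,0,0,0,60],[10,0,-20,0,0,0,60],[15,0,-10,0,0,0,60],[15,0,0,0,0,0,60],[15,0,0,0,0,0,60],[10,0,0,0,0,0,60],[5,0,0,0,0,0,60],[0,0,0,0,0,0,60],[0,0,0,0,0,0,60]],
])

```text
time_s: 9.45
eef_pos: [0.4397, 0.315, 0.2454]
eef_rot: [-0.0, 0.308, 0.951, -0.0]
wrist_force: [-0.0, -0.1, 0.5]
opening: 0.7
grasp_force: 0.0
```

Run:
```python
from h import *
o=ctrl.get_obs(); print(o["time_s"],o["eef_pos"],o["eef_rot"],o["wrist_force"])
w=snap("wrist","w5"); t=snap("top","t5")
for n,c in(("w",w),("t",t)):
    P=cloud(c); d=np.hypot(P[...,0]-.5605,P[...,1]-.2277)
    k=(c["z_map"]>0)&(d<.03)&(P[...,2]>.207)&(P[...,2]<.225); v,u=np.nonzero(k)
    print(n,k.sum(),np.median(P[k],0).round(4),P[k].min(0).round(4),P[k].max(0).round(4),(u.min(),u.max(),v.min(),v.max()))
cv2.imwrite("pics/w5b.png",w["frame"])
```

```text
9.45 [0.43970082 0.31496877 0.24542999] [-8.28905428e-05  3.08190698e-01  9.51324563e-01 -2.47869201e-04] [-0.02797093 -0.09492389  0.50492575]
  return _methods._mean(a, axis=axis, dtype=dtype,
  ret = um.true_divide(
Traceback (most recent call last):
ValueError: zero-size array to reduction operation minimum which has no identity
```

View pics/w5.png

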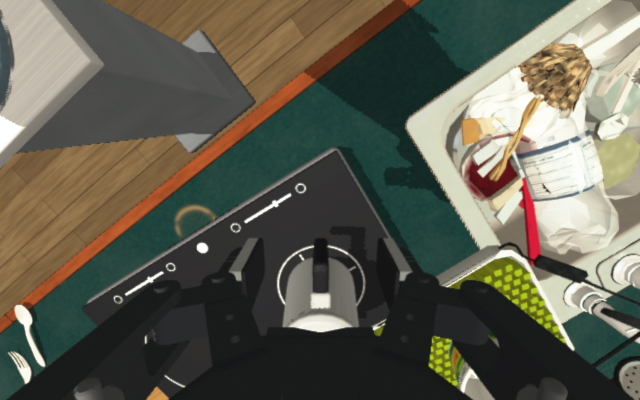

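Run:
```python
from h import *
w=pickle.load(open("w5.pkl","rb")); t=pickle.load(open("t5.pkl","rb"))
for n,c,zl in(("t",t,.2),("w",w,.13)):
    P=cloud(c); d=np.hypot(P[...,0]-.5605,P[...,1]-.2277)
    k=(c["z_map"]>0)&(d<.06)&(P[...,2]>zl)&(P[...,2]<.225); v,u=np.nonzero(k)
    if k.any(): print(n,k.sum(),np.median(P[k],0).round(4),P[k].min(0).round(4),P[k].max(0).round(4),(u.min(),u.max(),v.min(),v.max()))
```

```text
t 55 [0.5601 0.2267 0.2117] [0.5473 0.2156 0.2006] [0.5716 0.2401 0.2169] (np.int64(207), np.int64(215), np.int64(161), np.int64(168))
w 2179 [0.5271 0.2519 0.1514] [0.5081 0.199  0.13  ] [0.5791 0.2683 0.168 ] (np.int64(283), np.int64(358), np.int64(287), np.int64(331))
```

The wrist view still hides the knob under the palm; it shows the handle at (320,255), and the pot standing inside the ring (320,285). I'll hover over the knob, where the wrist camera sees between the fingers.

>>> jog_arm([
  [[-10,0,0,0,0,0,70],[-20,0,0,0,0,0,70],[-25,0,0,0,0,0,70],[-25,0,0,0,0,0,70],[-25,0,0,0,0,0,70],[-22,0,0,0,0,0,70],[-15,0,0,0,0,0,70],[-7,0,0,0,0,0,70],[0,0,0,0,0,0,70],[0,0,0,0,0,0,70]],
])

```text
time_s: 10.55
eef_pos: [0.5599, 0.2281, 0.2457]
eef_rot: [-0.0, 0.308, 0.951, 0.0]
wrist_force: [-1.0, -1.0, -0.8]
opening: 0.819
grasp_force: 0.0
```

Run:
```python
from h import *
o=ctrl.get_obs(); print(o["time_s"],o["eef_pos"],o["eef_rot"])
c=snap("wrist","w6"); P=cloud(c); d=np.hypot(P[...,0]-.5605,P[...,1]-.2277)
k=(c["z_map"]>0)&(d<.035)&(P[...,2]>.18)&(P[...,2]<.225); v,u=np.nonzero(k)
print(k.sum(), (u.min(),u.max(),v.min(),v.max()) if k.any() else "")
k&=P[...,2]>.21; 
if k.any(): print("top",k.sum(),np.median(P[k],0).round(4),P[k].min(0).round(4),P[k].max(0).round(4))
```

```text
10.55 [0.55987544 0.22805722 0.24567515] [-3.30151882e-04  3.08160860e-01  9.51334208e-01  9.33869186e-06]
1369 (np.int64(301), np.int64(340), np.int64(201), np.int64(244))
top 1011 [0.5591 0.2285 0.2139] [0.548  0.2155 0.21  ] [0.573  0.2402 0.2167]
```

View pics/w6.png

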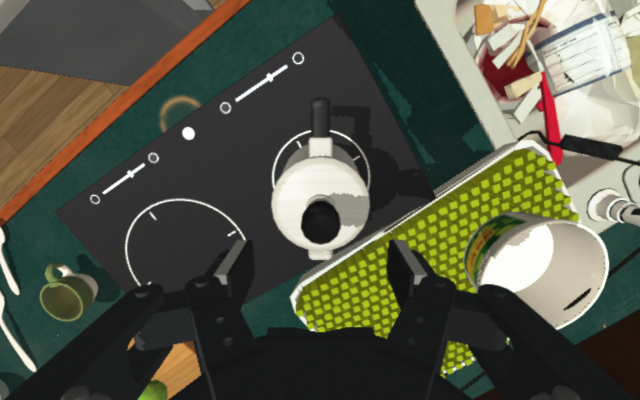

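The knob sits at (320,222), centred between the fingers. Its measured centre is (0.5605, 0.228) with the top at about 0.214, as expected. Descending and closing.

>>> jog_arm([
  [[0,0,5,0,0,0,70],[0,0,10,0,0,0,70],[0,0,15,0,0,0,65],[0,0,15,0,0,0,60],[0,0,9,0,0,0,55],[0,0,4,0,0,0,50],[0,0,0,0,0,0,45],[0,0,0,0,0,0,40],[0,0,0,0,0,0,38],[0,0,0,0,0,0,36]],
])

```text
time_s: 11.6
eef_pos: [0.5608, 0.2277, 0.1885]
eef_rot: [0.001, 0.308, 0.951, 0.0]
wrist_force: [0.0, -0.2, 0.5]
opening: 0.423
grasp_force: 0.0
```

>>> jog_arm([
  [[0,0,0,0,0,0,33],[0,0,0,0,0,0,30],[0,0,0,0,0,0,28],[0,0,0,0,0,0,26],[0,0,0,0,0,0,20],[0,0,0,0,0,0,15],[0,0,0,0,0,0,15],[0,0,0,0,0,0,15],[0,0,0,0,0,0,15],[0,0,0,0,0,0,15]],
])

```text
time_s: 12.6
eef_pos: [0.5606, 0.2278, 0.1883]
eef_rot: [0.0, 0.308, 0.951, 0.0]
wrist_force: [-0.3, 0.8, 6.0]
opening: 0.307
grasp_force: 58.8
```

>>> jog_arm([
  [[0,0,-1,0,0,0,15],[0,0,-2,0,0,0,15],[0,0,-2,0,0,0,15],[0,0,-3,0,0,0,15],[0,0,-3,0,0,0,15],[0,0,-3,0,0,0,15],[0,0,-2,0,0,0,15],[0,0,0,0,0,0,15],[0,0,0,0,0,0,15],[0,0,0,0,0,0,15]],
])

```text
time_s: 13.6
eef_pos: [0.5602, 0.2276, 0.2036]
eef_rot: [-0.0, 0.308, 0.951, -0.0]
wrist_force: [0.1, -0.2, -1.6]
opening: 0.308
grasp_force: 59.1
```

Run:
```python
from h import *
o=ctrl.get_obs(); print(o["eef_pos"],o["eef_rot"],o["wrist_force"],o["torque"],o["grasp_force"])
```

```text
[0.56023575 0.2276363  0.20363379] [-1.25658836e-04  3.08287035e-01  9.51293374e-01 -7.18598936e-05] [ 0.14900069 -0.20765823 -1.57675353] [7.92828268e-06 1.87347864e-02 1.43501665e-02] 59.055601358413696
```

The wrist force is −1.6 N, about the plunger's own weight, so the pot isn't being lifted. Continuing to 40 mm.

>>> jog_arm([
  [[0,0,-2,0,0,0,15],[0,0,-3,0,0,0,15],[0,0,-4,0,0,0,15],[0,0,-5,0,0,0,15],[0,0,-5,0,0,0,15],[0,0,-4,0,0,0,15],[0,0,-1.5,0,0,0,15],[0,0,0,0,0,0,15],[0,0,0,0,0,0,15],[0,0,0,0,0,0,15]],
])

```text
time_s: 14.6
eef_pos: [0.5602, 0.2276, 0.228]
eef_rot: [-0.0, 0.308, 0.951, -0.0]
wrist_force: [0.4, -0.1, -0.6]
opening: 0.307
grasp_force: 59.1
```

Run:
```python
from h import *
o=ctrl.get_obs(); print(o["eef_pos"],o["eef_rot"],o["wrist_force"],o["grasp_force"])
c=snap("wrist","w7")
P=cloud(c); d=np.hypot(P[...,0]-.5605,P[...,1]-.2277)
k=(c["z_map"]>0)&(d<.012)&(P[...,2]>.22)&(P[...,2]<.28); print("knob top z",k.sum(),np.percentile(P[k][:,2],[50,90]) if k.any() else "")
k=(c["z_map"]>0)&(d<.06)&(P[...,2]>.12)&(P[...,2]<.175); print("lid",np.percentile(P[k],[2,50,98],axis=0).round(4))
```

```text
[0.56016262 0.22763212 0.227979  ] [-2.45673937e-04  3.08311268e-01  9.51285490e-01 -1.33149053e-04] [ 0.36981225 -0.09299767 -0.63230307] 59.055951833724976
knob top z 1782 [0.25370237 0.25490998]
lid [[0.5152 0.1942 0.136 ]
 [0.5456 0.2409 0.1661]
 [0.5888 0.2662 0.1717]]
```

View pics/w7.png

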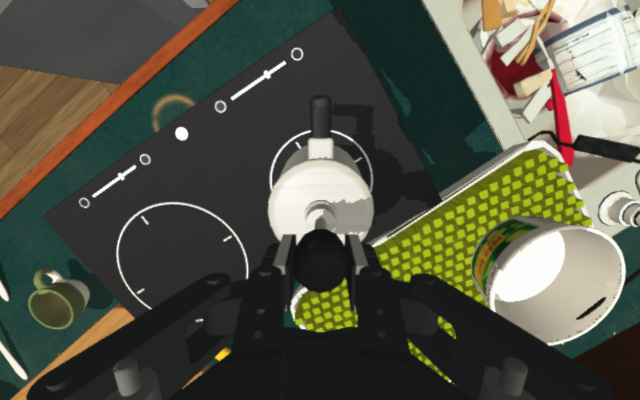

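The knob is held in the fingers at (322,262), its top at z 0.254, which is 40 mm above where it was. The pot is flat on the glass inside the ring, with the lid at (320,200). Handing in.

```bash
python3 -c "
from bench import ctrl
print(ctrl.hand_in())"
```

```text
the job is handed in; nothing more can be done
None
```

I slid the frother into the small ring and drew the plunger up about 40 mm. I then handed the job in with the gripper still holding the knob; the hand-in reported no verdict.

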